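# Flaps up and cover shut on the roll-top flight-sim box

### The job

The evening's flying on the TV is over: in the wooden roll-top box, put the single flap lever (the one with the crosswise barrel knob, in the toothed gate) back to flaps up by lifting it out of the notch it sits in, carrying it over the teeth towards the rear of the box, where the cover is rolled up, and letting it drop fully home in the last notch. Then take the bar on the slatted cover, roll the cover all the way shut over the levers and let go. Leave the two throttle levers back at idle as they are, and do not push the other things on the bench about.

Things in the scene. Friction and masses are not known exactly. Their poses are not given: they have to be found in the camera images.
- box: Fixed wooden roll-top box, 256 deep (x, front to back), 260 wide (y, to its left), 214 mm high; origin under its centre. Cheeks: inner faces y +-118 mm, round top of radius 128 mm about the line x 0, z 86. Open on top from apron edge (x -96, z 169) to rear hood edge (x 93, z 173). Inside, a drum (radius 58 about x 0, z 60); on it at y -40 the flap gate: two toothed steel rails, tips at radius 77
- flap_knob (a point): Centre of the flap lever's knob: white barrel along box y, diameter 24, length 44 mm, flat ends, on a flat stalk, in the box's right half (box y = -40 mm). z axis points outwards along the stalk, y along the barrel. When down in a notch it is 112 mm from the pivot, which lies along the knob's -z, on the line box x = 0, z = 60 mm
- flap_lever (a joint): Swing of the flap lever about its pivot (along box y), rad. Notches at 0 (nearest the front, stalk leaning 28 degrees to the front), 0.262, 0.524 and 0.785 (flaps up, nearest the back, leaning 17 degrees to the back). Starts in one of the first three. A cross pin in the notch (play about 3 mm, or 0.045 rad, each way) locks the swing unless lifted
- flap_handle (a joint): Lift of the flap lever along its stalk, m: 0 is fully down in a notch, 0.018 the upper stop. A spring pulls it down (about 4.5 N at 0, 7 N at the top). It must be up by 0.013 or more to pass over the teeth; let go over a notch it snaps down to 0 by itself
- cover_bar (a point): Middle of the cover's round steel bar along box y: diameter 14, length 116 mm, on two posts 100 mm apart, 38 mm out from the slats at the cover's front edge. z axis points outwards from the cover's axis through the bar, y along the bar. The bar moves on a circle of radius 158 mm about the line box x = 0, z = 86 mm; slats: outer radius 120, width 232 mm
- cover (a joint): Roll of the cover about its axis, rad: 0 is fully shut (bar leaning 44 degrees to the front of the box), 1.466 fully open (bar leaning 40 degrees to the back). It stays where it is left; moving it takes about 3 to 6 N at the bar
- throttle_left (a joint): Left throttle lever (box y = 86 mm, white block knob 30 x 24 x 30 mm on a flat stalk, knob centre 98 mm from the drum's centre line): 0 is idle, leaning 32 degrees to the front; grows towards the back, rad. To be left at idle
- throttle_right (a joint): Right throttle lever, the same, at box y = 56 mm. To be left at idle
- incense_dish: Shallow white ceramic dish, 124 mm across, 19 mm high, loose; origin under its centre. Bystander
- die_a: White plastic die, 20 mm, loose; origin under its centre. Bystander
- die_b: White plastic die, 20 mm, loose; origin under its centre. Bystander
- cap_tin: Round metal bottle-cap tin with a lid, 87 mm across, 62 mm high, loose; origin under its centre. Bystander
- coaster: Round wooden coaster, 96 mm across, 9 mm thick, loose; origin under its centre. Bystander
- spring_clip: Steel spring clip, 80 mm long (its x), 26 mm wide, about 22 mm high, loose; origin under its centre. Bystander
- remote: Black TV remote, 165 mm long (its x), 44 mm wide, 18 mm thick, loose; origin under its centre. Bystander

How it is judged:
On the way, in this order (a step that is already met when the one before it is completed fails the run):
1. the flap lever stands in the rearmost notch (flaps up), dropped fully home, cover still open (value of joint flap_lever above 0.72 rad and value of joint flap_handle below 0.003 m and value of joint cover above 1 rad), for 0.2 s.
2. the cover is rolled fully shut (value of joint cover below 0.05 rad), for 0.2 s.
At the end, for the whole second after the job is handed in: Flap lever in the rearmost notch (swing over 0.72 rad) and dropped fully home (lift under 3 mm), cover shut to within 0.05 rad (about 8 mm at the bar), both throttle levers within 0.1 rad of idle (value of joint flap_lever above 0.72 rad and value of joint flap_handle below 0.003 m and value of joint cover below 0.05 rad and value of joint each of throttle_left, throttle_right below 0.1 rad); the robot touches nothing.
It fails at once if a throttle lever is pushed off idle (value of joint any of throttle_left, throttle_right above 0.1 rad).
It fails at once if one of the other things on the bench is pushed more than 25 mm (distance of any of incense_dish, die_a, die_b, cap_tin, coaster, spring_clip, remote from where it was at the start of the episode above 0.025 m).
It also fails if it takes over 48 s, if anything falls off the work surface, if the arm or the gripper's body presses on something with over 40 N, if the wrist force passes 120 N, or if a joint passes its speed limit or range.

### The arm

A 7-joint arm with a two-finger parallel gripper is mounted at the origin on the work surface. World frame = base frame: x ahead of the robot, y to its left, z up, the work surface at z = 0. Lengths are in m, angles in rad, forces in N, time in s.
With the tool pointing down it reaches from about 0.425 to 0.875 m from the base axis. Payload 4.7 kg.
Tool frame: the origin (TCP) lies on the centre line of the jaws, within the pads' length; the fingertips stand 25 mm ahead of it and the grasp point (between the pads) lies 6 mm ahead of it; z points along the fingers, y is the line along which they close (so a half turn about z gives the same grasp; the last joint's range is limited). The gripper opens to 87 mm and grips with 3 to 60 N. Pads are 19 mm wide; open, the fingers measure 117 mm over their backs; the gripper's body (75 mm by 190 mm) begins 51 mm behind the grasp point.
Start: joints at [-1.15, 0.321, -0.07, 1.45, 0.023, 1.371, -0.057], TCP at [0.257, 0.597, 0.248] pointing down, gripper open.
Joint ranges: [-2.86, 2.86], [-0.3, 2.09], [-1.38, 1.24], [0.06, 2.45], [-1.56, 4.7], [0.09, 2.05], [-2.69, 2.69]. Speed limits (rad/s): [2.57, 2.57, 3.14, 3.14, 3.14, 3.14, 3.14].

### API

Orientations are given as a unit quaternion [x, y, z, w].
In Python, from rig import bot gives the robot as it stands.
- The arm moves only by the shell command python3 -m pendant 'ROWS' [FORCE]. ROWS is text: rows parted by semicolons, each of 5 numbers parted by spaces: the shift along the tool's x, y, z each as a share of 0.05 m, from -1 to 1, then the turn about the tool's z as a share of pi rad, from -1 to 1, then the gripper command: -1 is shut, 1 is fully open, values between are in proportion. In form: dx dy dz turn fingers; .... A call has exactly 5 rows; each row shifts and turns the commanded pose from where the row before left it, along the tool's axes as they then stand; what a row does not reach is not made up. A row lasts 1/8 s, in which the tool goes at most 62.5 mm and 10.7 degrees, less where a joint would pass 70% of its speed; a pose out of reach is approached as far as the arm can. A call with a number of a shift or a turn outside -1 to 1 is refused whole. A call with a gripper value outside its range is refused whole. The fingers move at their own pace and stop on an object; FORCE is the grip in N (left out, the last holds). Time passes only in rows, so rows that do not move let the fingers close, or fill a call up. It gives the time, the measured TCP pose, the force, the opening and the grip force at its end, in the units of the state.
- bot.get_obs(): the state, without advancing time (a new reading comes with each control period).
- bot.grab_frame(name): name is "scene" or "side" or "wrist"; returns the picture (420x560x3 uint8, red, green, blue); there is no depth.
- bot.calibration(name): a dict with "K" (3x3 intrinsics, pixels), "R" (3x3) and "t" (3): a world point X has camera coordinates R X + t; the wrist camera has in their place "mount" (4x4, takes a point from camera to tool coordinates, whose origin is the TCP and whose axes are the flange's). Camera axes: x right, y down, z forward; pixel columns grow to the right and rows downward; lengths in m; the calibration is good to about 2 mm. A picture is of the moment at which its call begins: read the wrist's pose just before it. calibration takes no time and is no camera call.
- bot.job_done(): hands the job in; it is judged then, once.
The state is a dict: "clock": time; "q": joint angles; "joint_vel": joint speeds; "joint_torque": joint torques, N m; "eef_pos": TCP position; "ee_rot": TCP orientation; "ft_force": force on the tool from outside, world axes, zero at the start; "torque": the same for the moment, N m; "finger_gap": finger opening in m; "grip_force": force on a finger pad.
Only numpy, scipy, OpenCV 4.12 (cv2) and the standard library are available. Lean on these libraries where they do the work, as an engineer would, in place of code of your own. Each camera call takes 0.05 s, during which the arm holds its last target. There are 200 camera calls.

## Working session

There is one attempt and no reset: what is moved stays moved. The work goes in short steps, Python scripts to look and compute and a shell command to move; the robot and the scene stay as the last step left them, time stands still between calls to the robot, and variables do not carry over. Pictures are saved under pics/ and viewed, at most 10 in all, crops included, and the job is handed in when it is done.

```bash
mkdir -p pics; ls; python3 - <<'E'
from rig import bot
import cv2,numpy as np
np.set_printoptions(precision=4,suppress=True)
o=bot.get_obs();print(o)
for n in("scene","side","wrist"):
    cv2.imwrite(f"pics/{n}0.png",bot.grab_frame(n)[...,::-1]);print(n,bot.calibration(n))
E
```

```text
pics
{'clock': 0.0, 'q': array([-1.1499,  0.3218, -0.07  ,  1.4517,  0.0226,  1.3708, -0.0569]), 'joint_vel': array([-0.0008,  0.0005,  0.0009, -0.0005, -0.0005,  0.    ,  0.0004]), 'joint_torque': array([ -0.0004, -49.1286,  -0.4035, -31.2522,  -0.0637,   0.0438,
         0.0002]), 'eef_pos': array([0.257 , 0.5965, 0.2465]), 'ee_rot': array([ 0.202 ,  0.9794, -0.0009, -0.0002]), 'ft_force': array([-0.1373,  0.4844,  0.1297]), 'torque': array([ 0.0061,  0.0475, -0.05  ]), 'grip_force': 0.0, 'finger_gap': 0.08692537188456886}
scene {'K': array([[458.8929,   0.    , 281.8973],
       [  0.    , 458.8929, 208.3561],
       [  0.    ,   0.    ,   1.    ]]), 'R': array([[-0.0207, -0.9998,  0.0031],
       [-0.9478,  0.0186, -0.3182],
       [ 0.3181, -0.0095, -0.948 ]]), 't': array([0.04  , 0.5939, 0.9131])}
side {'K': array([[513.8839,   0.    , 274.919 ],
       [  0.    , 513.8839, 207.9588],
       [  0.    ,   0.    ,   1.    ]]), 'R': array([[ 0.3325, -0.9431, -0.0025],
       [-0.8932, -0.3141, -0.3217],
       [ 0.3026,  0.1092, -0.9468]]), 't': array([-0.1527,  0.5788,  0.9137])}
wrist {'K': array([[315.4907,   0.    , 280.8317],
       [  0.    , 315.4907, 205.6843],
       [  0.    ,   0.    ,   1.    ]]), 'mount': array([[ 0.0018, -0.9668, -0.2555,  0.0696],
       [ 1.    ,  0.0016,  0.0011, -0.0004],
       [-0.0006, -0.2555,  0.9668, -0.1374],
       [ 0.    ,  0.    ,  0.    ,  1.    ]])}
```

View pics/scene0.png

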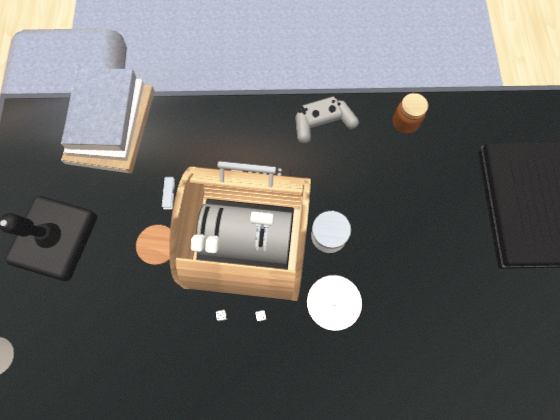

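View pics/side0.png

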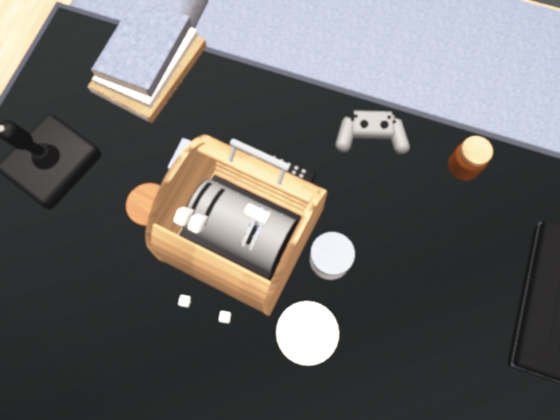

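Both views show the box with its front to the robot. The flap knob is at (261,218) scene and (256,213) side. The rolled-up bar runs from (219,165) to (275,172) in scene and from (231,143) to (290,170) in side. Next I triangulate.

```bash
cat > h.py <<'E'
import numpy as np,cv2
from scipy.spatial.transform import Rotation as R
from rig import bot
np.set_printoptions(precision=4,suppress=True)
def ray(n,uv,pose=None):
    c=bot.calibration(n);d=np.linalg.inv(c["K"])@[uv[0],uv[1],1.]
    if n=="wrist":
        M=c["mount"];p,q=pose;Rt=R.from_quat(q).as_matrix()
        o=p+Rt@M[:3,3];d=Rt@M[:3,:3]@d
    else:
        o=-c["R"].T@c["t"];d=c["R"].T@d
    return o,d/np.linalg.norm(d)
def tri(rs):
    A=sum(np.eye(3)-np.outer(d,d) for o,d in rs);b=sum((np.eye(3)-np.outer(d,d))@o for o,d in rs)
    X=np.linalg.solve(A,b);return X,[np.linalg.norm(np.cross(X-o,d)) for o,d in rs]
def plane(r,z): o,d=r;return o+d*(z-o[2])/d[2]
E
python3 - <<'E'
from h import *
for n,(a,b) in {"scene":((150,150),(340,330)),"side":((140,130),(340,330))}.items():
    im=cv2.imread(f"pics/{n}0.png");h=cv2.cvtColor(im,cv2.COLOR_BGR2HSV)
    for lab,m in (("white",(h[...,1]<45)&(h[...,2]>205)),("grey",(h[...,1]<60)&(h[...,2]>120))):
        m=m.astype(np.uint8);z=np.zeros_like(m);z[a[1]:b[1],a[0]:b[0]]=1
        k,L,s,c=cv2.connectedComponentsWithStats(m*z)
        print(n,lab)
        for i in range(1,k):
            if s[i,4]>40:
                p=np.argwhere(L==i)[:,::-1].astype(np.float32);r=cv2.minAreaRect(p);print(s[i],c[i],np.round(cv2.boxPoints(r)).tolist())
# rough
P=lambda a,b:tri([ray("scene",a),ray("side",b)])
print(P((261,218),(256,213)));print(P((219,165),(231,143)),P((275,172),(290,170)))
ims=[cv2.resize(cv2.imread(f"pics/{n}0.png")[y:y+150,x:x+200],(800,600),interpolation=cv2.INTER_CUBIC)[:, :] for n,x,y in(("scene",155,150),("side",140,125))]
o=np.vstack([cv2.resize(i,(400,300)) for i in ims]);cv2.imwrite("pics/c.png",o)
E
```

```text
scene white
[218 162  57  10 231] [247.0563 166.2078] [[218.0, 165.0], [218.0, 161.0], [274.0, 167.0], [274.0, 171.0]]
[162 178  12  31 270] [167.4407 193.037 ] [[161.0, 208.0], [164.0, 177.0], [173.0, 178.0], [171.0, 209.0]]
[313 211  27  36 820] [327.4524 228.6305] [[313.0, 211.0], [339.0, 211.0], [339.0, 246.0], [313.0, 246.0]]
[250 212  39  36 465] [267.4774 224.286 ] [[246.0, 214.0], [273.0, 200.0], [291.0, 234.0], [264.0, 248.0]]
[206 218   9  12  83] [210.3133 223.6506] [[206.0, 228.0], [207.0, 218.0], [215.0, 219.0], [213.0, 230.0]]
[220 219  41  29 410] [240.1195 227.4341] [[218.0, 240.0], [222.0, 217.0], [261.0, 224.0], [257.0, 247.0]]
[191 234  14  17 181] [196.6077 242.2983] [[189.0, 249.0], [192.0, 233.0], [204.0, 235.0], [200.0, 252.0]]
[205 236  13  17 189] [211.1323 243.9206] [[205.0, 236.0], [217.0, 236.0], [217.0, 252.0], [205.0, 252.0]]
[ 307  276   33   54 1478] [325.205  302.2219] [[307.0, 276.0], [339.0, 276.0], [339.0, 329.0], [307.0, 329.0]]
[216 310  10  10  79] [220.5949 314.8481] [[216.0, 310.0], [225.0, 310.0], [225.0, 319.0], [216.0, 319.0]]
[256 311  10 
[... 2466 characters left out ...]
31.0], [339.0, 231.0], [339.0, 279.0], [310.0, 279.0]]
[178 294  13  14 144] [184.0208 300.4167] [[177.0, 305.0], [179.0, 293.0], [191.0, 296.0], [189.0, 308.0]]
[ 276  300   63   30 1440] [306.7618 317.0632] [[276.0, 300.0], [338.0, 300.0], [338.0, 329.0], [276.0, 329.0]]
[218 310  13  14 146] [224.2192 316.4726] [[217.0, 322.0], [219.0, 309.0], [231.0, 311.0], [230.0, 323.0]]
(array([0.5596, 0.0725, 0.143 ]), [np.float64(0.0007969123390734555), np.float64(0.0007969123390736278)])
(array([0.6586, 0.1557, 0.1919]), [np.float64(0.00021829821260862354), np.float64(0.00021829821260855946)]) (array([0.6657, 0.0418, 0.1358]), [np.float64(0.0006323307278573279), np.float64(0.0006323307278574291)])
```

View pics/c.png

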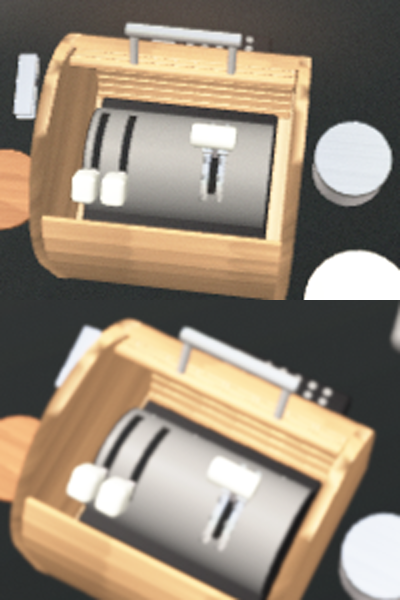

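The crop shows the knob centred at about (262,218) scene and (257,213.5) side. The bar centre is at (246.5,166.8) scene and (260,154) side. The throttle knobs are well to the left.

```bash
python3 - <<'E'
from h import *
P=lambda a,b:tri([ray("scene",a),ray("side",b)])
print("knob",P((262,218),(257,213.5)));print("bar",P((246.5,166.8),(260,154)))
for z in(.207,):
  for n,a,b in(("scene",(217.5,164),(275.5,169.5)),("side",(230.5,140.5),(289.5,167.5))):
    A,B=plane(ray(n,a),z),plane(ray(n,b),z);d=A-B;print(n,(A+B)/2,np.linalg.norm(d),np.degrees(np.arctan2(d[1],d[0])))
for z in(.16,.17):print(z,plane(ray("scene",(262,218)),z),plane(ray("side",(257,213.5)),z))
E
```

```text
knob (array([0.5594, 0.0704, 0.1433]), [np.float64(0.0006730956406339626), np.float64(0.0006730956406342054)])
bar (array([0.6624, 0.1009, 0.1735]), [np.float64(0.0005291294467030947), np.float64(0.0005291294467033025)])
scene [0.6472 0.0985 0.207 ] 0.11737484249096607 83.01709639442687
side [0.6489 0.0953 0.207 ] 0.11923283312691063 82.85666480791382
0.16 [0.5534 0.0697 0.16  ] [0.5551 0.0681 0.16  ]
0.17 [0.5503 0.0693 0.17  ] [0.5522 0.0666 0.17  ]
```

```bash
python3 -m pendant '0 0 -0.5 -0.045 1; 0 0 -0.5 -0.045 1; -0.71 -0.98 0 0 1; -0.71 -0.98 0 0 1; -0.71 -0.98 0 0 1' 30
python3 -m pendant '-0.71 -0.98 0 0 1; -0.71 -0.98 0 0 1; -0.71 -0.98 0 0 1; -0.71 -0.98 0 0 1; -0.71 -0.98 0 0 1'
python3 -m pendant '-0.71 -0.98 0 0 1; -0.71 -0.98 0 0 1; 0 0 0 0 1; 0 0 0 0 1; 0 0 0 0 1'
python3 - <<'E'
from h import *
o=bot.get_obs();print(repr(o["eef_pos"]),repr(o["ee_rot"]))
cv2.imwrite("pics/w1.png",bot.grab_frame("wrist")[...,::-1])
E
```

```text
clock: 0.78
eef_pos: [0.3455, 0.4361, 0.2973]
ee_rot: [0.062, 0.998, -0.0, 0.0]
ft_force: [1.4, -0.1, 0.2]
finger_gap: 0.0872
grip_force: 0.0
clock: 1.4
eef_pos: [0.4911, 0.171, 0.2975]
ee_rot: [0.062, 0.998, 0.0, 0.0]
ft_force: [1.2, 1.2, -0.6]
finger_gap: 0.087
grip_force: 0.0
clock: 2.02
eef_pos: [0.5483, 0.0688, 0.2974]
ee_rot: [0.06, 0.998, 0.0, -0.0]
ft_force: [0.3, 0.6, 0.6]
finger_gap: 0.087
grip_force: 0.0
array([0.5483, 0.0688, 0.2974]) array([ 0.0604,  0.9982,  0.0003, -0.0002])
```

View pics/w1.png

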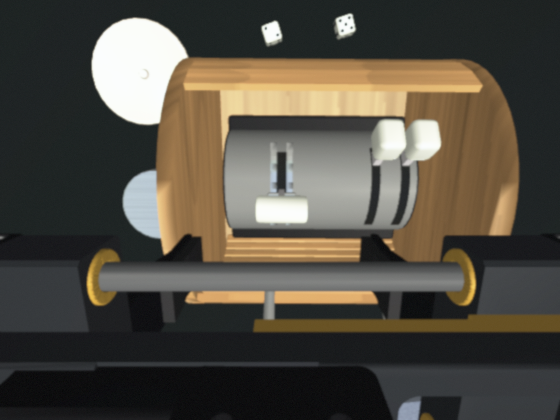

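The wrist view shows the knob barrel from (256,198) to (307,222), centre (282,209.5), in the third notch. The throttles are at (389,139) and (422,139).

```bash
python3 - <<'E'
from h import *
im=cv2.imread("pics/w1.png");h=cv2.cvtColor(im,cv2.COLOR_BGR2HSV);m=((h[...,1]<60)&(h[...,2]>200)).astype(np.uint8)
m[:190]=0;m[235:]=0;m[:,:240]=0;m[:,325:]=0
p=np.argwhere(m)[:,::-1].astype(np.float32);r=cv2.minAreaRect(p);print(r)
o=bot.get_obs();pose=(o["eef_pos"],o["ee_rot"])
w=ray("wrist",r[0],pose)
print(tri([w,ray("scene",(262,218)),ray("side",(257,213.5))]),plane(w,.17))
k=plane(w,.172);xb=np.array([.9925,-.122]);yb=np.array([.122,.9925])
ori=np.array([.548,.109,0][:2]);print("knob in box",(k[:2]-ori)@xb,(k[:2]-ori)@yb)
Rt=R.from_quat(pose[1]).as_matrix();print("tool delta",Rt.T@(k-pose[0]))
for uv in((389,139),(422,139)):
    q=plane(ray("wrist",uv,pose),.148);print("thr",q,(q[:2]-ori)@xb,(q[:2]-ori)@yb)
E
```

```text
((281.0, 205.99998474121094), (51.99999237060547, 31.999996185302734), -0.0)
(array([0.5533, 0.0687, 0.1601]), [np.float64(0.0017973878395657087), np.float64(0.0009826576420572848), np.float64(0.0018301123065086764)]) [0.5489 0.0687 0.17  ]
knob in box 0.005256472975006776 -0.03985173370754562
tool delta [-0.0001  0.      0.1255]
thr [0.5048 0.171  0.148 ] -0.05043705494874745 0.05623967835481465
thr [0.5083 0.2002 0.148 ] -0.05053181514451858 0.08566073598470188
```

```bash
python3 -m pendant '-0.02 0 0.8 0 1; 0 0 0.8 0 1; 0 0 0.5 0 1; 0 0 0.22 0 0.5; 0 0 0 0 0.3'
python3 -m pendant '0 0 0 0 -0.5; 0 0 0 0 -0.5; 0 0 0 0 -0.5; 0 0 0 0 -0.5; 0 0 0 0 -0.5' 30
```

```text
clock: 2.7
eef_pos: [0.5496, 0.0674, 0.1814]
ee_rot: [0.061, 0.998, -0.0, -0.0]
ft_force: [0.1, 0.5, 0.0]
finger_gap: 0.0741
grip_force: 0.0
clock: 3.32
eef_pos: [0.5505, 0.0677, 0.1825]
ee_rot: [0.062, 0.998, 0.001, 0.001]
ft_force: [0.7, 3.2, 4.7]
finger_gap: 0.0437
grip_force: 30.0
```

```bash
python3 -m pendant '0 0 -0.1 0 -0.5; 0 0 -0.1 0 -0.5; 0 0 -0.1 0 -0.5; 0 0 -0.02 0 -0.5; 0 0 0 0 -0.5' 40
```

```text
clock: 3.95
eef_pos: [0.55, 0.0676, 0.1967]
ee_rot: [0.062, 0.998, 0.0, 0.0]
ft_force: [3.0, 4.5, -5.3]
finger_gap: 0.0437
grip_force: 40.0
```

```bash
python3 -m pendant '0 0 -0.03 0 -0.5; 0 0 0 0 -0.5; -0.133 0 0.008 0 -0.5; -0.133 0 0.015 0 -0.5; -0.133 0 0.022 0 -0.5'; python3 -m pendant '-0.131 0 0.029 0 -0.5; -0.13 0 0.036 0 -0.5; 0 0 0 0 -0.5; 0 0 0 0 -0.5; 0 0 0 0 -0.5' 
```

```text
clock: 4.58
eef_pos: [0.5665, 0.0657, 0.1945]
ee_rot: [0.062, 0.998, 0.0, -0.005]
ft_force: [-3.3, 5.8, -5.1]
finger_gap: 0.0436
grip_force: 40.0
clock: 5.2
eef_pos: [0.5796, 0.064, 0.1913]
ee_rot: [0.062, 0.998, 0.0, -0.004]
ft_force: [-3.2, 5.0, -5.4]
finger_gap: 0.0436
grip_force: 40.0
```

```bash
python3 -m pendant '-0.06 0 0.02 0 -0.5; 0 0 0 0 -0.5; 0.02 0 0.06 0 -0.5; 0.02 0 0.08 0 -0.5; 0 0 0 0 -0.5'; python3 -m pendant '0.02 0 0.08 0 -0.5; 0.02 0 0.06 0 -0.5; 0 0 0 0 -0.5; 0 0 0 0 -0.5; 0 0 0 0 -0.5' 
```

```text
clock: 5.82
eef_pos: [0.5802, 0.0641, 0.1832]
ee_rot: [0.062, 0.998, 0.0, -0.005]
ft_force: [-4.0, 5.3, -4.3]
finger_gap: 0.0439
grip_force: 40.0
clock: 6.45
eef_pos: [0.5798, 0.0641, 0.178]
ee_rot: [0.062, 0.998, 0.001, -0.003]
ft_force: [-2.8, 5.6, 0.6]
finger_gap: 0.0433
grip_force: 40.0
```

```bash
python3 -m pendant '0 0 0 0 0.5; 0 0 0 0 0.5; 0 0 -0.9 0 0.5; 0 0 -0.9 0 0.5; 0 0 -0.9 0 0.5'; python3 -m pendant '-1 0.4 -0.2 0 0; -1 0.4 0 0 0; 0 0 0 0 -0; 0 0 0 0 0; 0 0 0 0 0' 
python3 - <<'E'
from h import *
o=bot.get_obs();print(repr(o["eef_pos"]),repr(o["ee_rot"]))
cv2.imwrite("pics/w2.png",bot.grab_frame("wrist")[...,::-1])
E
```

```text
clock: 7.08
eef_pos: [0.5817, 0.0609, 0.3153]
ee_rot: [0.063, 0.998, -0.001, 0.0]
ft_force: [1.3, 0.1, -1.0]
finger_gap: 0.0651
grip_force: 0.0
clock: 7.7
eef_pos: [0.6852, 0.0887, 0.3249]
ee_rot: [0.063, 0.998, 0.0, 0.001]
ft_force: [0.5, -0.2, 0.9]
finger_gap: 0.044
grip_force: 0.0
array([0.6852, 0.0887, 0.3249]) array([0.0627, 0.998 , 0.    , 0.0007])
```

View pics/w2.png

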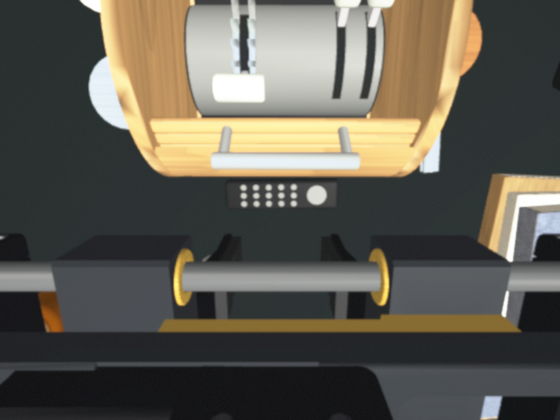

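The knob is now at (239,88), at the rear end of the gate. The cover bar runs from (212,160) to (359,160), centre (285.5,160), and is parallel to the finger line.

```bash
python3 - <<'E'
from h import *
pose=(np.array([0.6852, 0.0887, 0.3249]),np.array([0.0627, 0.998 , 0.    , 0.0007]))
xb=np.array([.9925,-.122]);yb=np.array([.122,.9925]);ori=np.array([.548,.109])
w=ray("wrist",(285.5,160),pose)
T,e=tri([w,ray("scene",(246.5,166.8)),ray("side",(260,154))]);print("tri",T,e)
b=plane(w,.207);A,B=[plane(ray("wrist",(u,160),pose),.207) for u in(212,359)]
d=B-A;print("bar",b,(b[:2]-ori)@xb,(b[:2]-ori)@yb,np.linalg.norm(d),np.degrees(np.arctan2(d[1],d[0])))
for z in(.167,.183):
  k=plane(ray("wrist",(239,88),pose),z);print("knob",z,(k[:2]-ori)@xb,(k[:2]-ori)@yb)
Rt=R.from_quat(pose[1]).as_matrix();print("tool delta",Rt.T@(b-pose[0]))
E
```

```text
tri [0.6466 0.0967 0.2089] [np.float64(0.0011864134678761852), np.float64(0.0016525799673159408), np.float64(0.002617447797303358)]
bar [0.6458 0.0973 0.207 ] 0.09849965045053434 0.0003063313690898455 0.11849548382453592 82.91015776711171
knob 0.167 0.039918731661968965 -0.040196941516388265
knob 0.183 0.041479279421859055 -0.03821271877670103
tool delta [0.0403 0.0036 0.1178]
```

```bash
python3 -c "
from h import *;print(bot.get_obs()['q'])"; python3 -m pendant '0.806 0.07 0 0 0.2; 0 0 0 0.0556 0.2; 0 0 0 0.0556 0.2; 0 0 0 0.0556 0.2; 0 0 0 0.0556 0.2';  python3 -m pendant '0 0 0 0.0556 0.2; 0 0 0 0.0556 0.2; 0 0 0 0.0556 0.2; 0 0 0 0.0556 0.2; 0 0 0 0.0552 0.2'; python3 -c "
from h import *;o=bot.get_obs();print(o['q']);Rt=R.from_quat(o['ee_rot']).as_matrix();print(Rt,Rt.T@(np.array([.646,.097,.208])-o['eef_pos']))"
```

```text
[-0.4373  0.4013  0.3909  1.2223 -0.1497  1.5439  1.3746]
clock: 8.38
eef_pos: [0.6455, 0.098, 0.325]
ee_rot: [0.403, 0.915, 0.001, 0.001]
ft_force: [-0.2, -0.3, -0.7]
finger_gap: 0.0523
grip_force: 0.0
clock: 9.0
eef_pos: [0.6456, 0.0979, 0.3249]
ee_rot: [0.752, 0.66, 0.001, -0.0]
ft_force: [0.4, -0.3, 0.5]
finger_gap: 0.0523
grip_force: 0.0
[-0.6457  0.3361  0.609   1.3404 -0.1915  1.5214 -0.1844]
[[ 0.1298  0.9915  0.0016]
 [ 0.9915 -0.1298  0.0015]
 [ 0.0017  0.0013 -1.    ]] [-0.0011  0.0004  0.1169]
```

```bash
python3 -m pendant '0 0.01 0.8 0 -0.25; 0 0 0.7 0 -0.25; 0 0 0.4 0 -0.25; 0 0 0.25 0 -0.25; 0 0 0 0 -0.25'; python3 -m pendant '0 0 0 0 -1; 0 0 0 0 -1; 0 0 0 0 -1; 0 0 0 0 -1; 0 0 0 0 -1' 25; python3 -c "
from h import *;o=bot.get_obs();print(o['ft_force'])
xb=np.array([.9925,-.122]);yb=np.array([.122,.9925]);ori=np.array([.548,.109]);p=o['eef_pos'][:2]-ori;print(p@xb,p@yb)"
```

```text
clock: 9.62
eef_pos: [0.6466, 0.0984, 0.2161]
ee_rot: [0.75, 0.662, 0.0, -0.0]
ft_force: [-0.5, -1.0, 0.3]
finger_gap: 0.0326
grip_force: 0.0
clock: 10.25
eef_pos: [0.647, 0.0985, 0.2165]
ee_rot: [0.75, 0.662, 0.0, 0.0]
ft_force: [0.8, -0.1, 1.4]
finger_gap: 0.0127
grip_force: 25.0
[ 0.7909 -0.1084  1.3624]
0.09958341657455025 0.0016387988661950316
```

```bash
python3 -c "
import numpy as np
t=np.radians(np.r_[np.linspace(40,-44,22)]);
print(np.round(np.c_[np.diff(np.sin(t))*158/50,-np.diff(np.cos(t))*158/50],3).tolist())"
```

```text
[[-0.174, -0.136], [-0.183, -0.123], [-0.191, -0.11], [-0.198, -0.097], [-0.205, -0.083], [-0.21, -0.068], [-0.214, -0.053], [-0.217, -0.038], [-0.219, -0.023], [-0.22, -0.008], [-0.22, 0.008], [-0.219, 0.023], [-0.217, 0.038], [-0.214, 0.053], [-0.21, 0.068], [-0.205, 0.083], [-0.198, 0.097], [-0.191, 0.11], [-0.183, 0.123], [-0.174, 0.136], [-0.164, 0.148]]
```

```bash
python3 -m pendant '0 -0.174 -0.136 0 -1; 0 -0.183 -0.123 0 -1; 0 -0.191 -0.11 0 -1; 0 -0.198 -0.097 0 -1; 0 -0.205 -0.083 0 -1'; python3 -m pendant '0 -0.21 -0.068 0 -1; 0 -0.214 -0.053 0 -1; 0 -0.217 -0.038 0 -1; 0 -0.219 -0.023 0 -1; 0 -0.22 -0.008 0 -1'
```

```text
clock: 10.88
eef_pos: [0.6012, 0.1044, 0.2435]
ee_rot: [0.75, 0.662, 0.002, 0.002]
ft_force: [5.4, -0.8, -5.1]
finger_gap: 0.0133
grip_force: 25.0
clock: 11.5
eef_pos: [0.5485, 0.1111, 0.2542]
ee_rot: [0.75, 0.662, 0.003, 0.002]
ft_force: [7.4, 0.6, -0.2]
finger_gap: 0.0134
grip_force: 25.0
```

```bash
python3 -m pendant '0 -0.22 0.008 0 -1; 0 -0.219 0.023 0 -1; 0 -0.217 0.038 0 -1; 0 -0.214 0.053 0 -1; 0 -0.21 0.068 0 -1'; python3 -m pendant '0 -0.205 0.083 0 -1; 0 -0.198 0.097 0 -1; 0 -0.191 0.11 0 -1; 0 -0.183 0.123 0 -1; 0 -0.174 0.136 0 -1'; python3 -m pendant '0 -0.164 0.148 0 -1; 0 -0.05 0.05 0 -1; 0 0 0 0 -1; 0 0 0 0 -1; 0 0 0 0 -1'; python3 -c "
from h import *;o=bot.get_obs();print(o['ft_force'])
xb=np.array([.9925,-.122]);yb=np.array([.122,.9925]);ori=np.array([.548,.109]);p=o['eef_pos'][:2]-ori;print(p@xb,p@yb)"
```

```text
clock: 12.12
eef_pos: [0.4955, 0.1179, 0.2459]
ee_rot: [0.75, 0.662, 0.004, 0.002]
ft_force: [3.8, 0.9, 4.7]
finger_gap: 0.0128
grip_force: 25.0
clock: 12.75
eef_pos: [0.4464, 0.1244, 0.2169]
ee_rot: [0.75, 0.662, 0.002, 0.001]
ft_force: [6.1, 1.6, 2.9]
finger_gap: 0.0131
grip_force: 25.0
clock: 13.38
eef_pos: [0.4414, 0.1251, 0.2123]
ee_rot: [0.75, 0.661, 0.008, 0.004]
ft_force: [8.4, -1.6, 23.1]
finger_gap: 0.0131
grip_force: 25.0
[ 8.4439 -1.6163 23.0752]
-0.10780721654355763 0.002988489660212523
```

```bash
python3 -m pendant '0 -0.06 0 0 -1; 0 -0.04 0 0 -1; 0 0 0 0 -1; 0 0 0 0 -1; 0 0 0 0 -1'; python3 -c "
from h import *;o=bot.get_obs();print(o['ft_force'])
xb=np.array([.9925,-.122]);yb=np.array([.122,.9925]);ori=np.array([.548,.109]);p=o['eef_pos'][:2]-ori;print(p@xb,p@yb)"
```

```text
clock: 14.0
eef_pos: [0.4411, 0.1251, 0.2124]
ee_rot: [0.75, 0.661, 0.012, 0.007]
ft_force: [24.3, -1.8, 10.1]
finger_gap: 0.0133
grip_force: 25.0
[24.3237 -1.7953 10.0911]
-0.10808546589589917 0.002936730569986436
```

```bash
python3 -m pendant '0 0.1 -0.04 0 -1; 0 0 0 0 -1; 0 0 0 0 -0.3; 0 0 0 0 -0.3; 0 0 0 0 -0.3'; python3 -m pendant '0 0 -0.3 0 -0.3; 0 0 -0.6 0 -0.3; 0 0 -0.9 0 -0.3; 0 0 -0.9 0 -0.3; 0 0 -0.5 0 -0.3'; python3 -m pendant '1 0 0 0 -0.3; 1 0 0 0 -0.3; 1 0 0 0 -0.3; 1 0 0 0 -0.3; 0 0 0 0 -0.3';python3 - <<'E'
from h import *
cv2.imwrite("pics/s3.png",bot.grab_frame("scene")[...,::-1])
E
```

```text
clock: 14.62
eef_pos: [0.434, 0.1246, 0.2078]
ee_rot: [0.75, 0.662, -0.001, -0.0]
ft_force: [1.7, 0.5, 1.9]
finger_gap: 0.0295
grip_force: 1.0
clock: 15.25
eef_pos: [0.4334, 0.1248, 0.3693]
ee_rot: [0.749, 0.662, -0.001, -0.001]
ft_force: [-0.3, 0.3, -0.4]
finger_gap: 0.0304
grip_force: 0.0
clock: 15.88
eef_pos: [0.4562, 0.3273, 0.365]
ee_rot: [0.747, 0.665, -0.004, -0.001]
ft_force: [1.2, -0.8, -1.0]
finger_gap: 0.0306
grip_force: 0.0
```

View pics/s3.png

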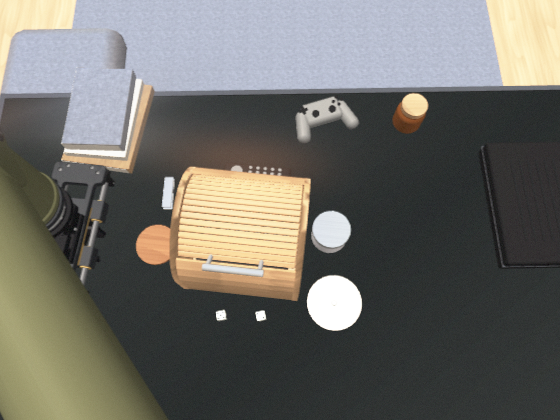

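The cover is down over the levers, with the bar from (203,267) to (263,272), and the bystanders are where they were. A quick check of the bar position follows.

```bash
python3 - <<'E'
from h import *
im=bot.grab_frame("scene");si=bot.grab_frame("side")
ori=np.array([.548,.109]);xb=np.array([.9925,-.122])
for n,I,b in(("scene",im,(195,255,270,280)),):
    h=cv2.cvtColor(I,cv2.COLOR_RGB2HSV);m=(h[...,1]<50)&(h[...,2]>130);z=np.zeros_like(m);z[b[1]:b[3],b[0]:b[2]]=1
    p=np.argwhere(m&z)[:,::-1].astype(np.float32);r=cv2.minAreaRect(p);print(r,cv2.boxPoints(r).round().tolist())
for th in(0,.05,.1):
    a=-np.radians(44)+th;X=np.r_[ori+xb*.158*np.sin(a),.086+.158*np.cos(a)];c=bot.calibration("scene");q=c["K"]@(c["R"]@X+c["t"]);print(th,q[:2]/q[2])
X=np.r_[ori+xb*.158*np.sin(np.radians(40)),.086+.158*np.cos(np.radians(40))];q=c["K"]@(c["R"]@X+c["t"]);print("open ref (seen 246.5,166.8)",q[:2]/q[2])
print(bot.get_obs()['ft_force'])
E
```

```text
((232.71800231933594, 265.2762756347656), (61.391937255859375, 16.216371536254883), 5.599339485168457) [[201.0, 270.0], [203.0, 254.0], [264.0, 260.0], [262.0, 276.0]]
0 [233.5743 270.3276]
0.05 [233.7173 266.7215]
0.1 [233.8954 262.9844]
open ref (seen 246.5,166.8) [247.3964 165.9839]
[-0.7524  0.1744  0.2777]
```

```bash
python3 -c "
from rig import bot
print(bot.job_done())"
```

```text
the job is handed in; nothing more can be done
None
```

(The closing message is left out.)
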